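Lay the fir trees on their picture boards

ROBOT

A 6-joint arm with a two-finger parallel gripper is mounted at the origin on the work surface. World frame = base frame: x ahead of the robot, y to its left, z up, the work surface at z = 0. Lengths are in mm, angles in rad, forces in N, time in s.
With the tool pointing down it reaches from about 350 to 950 mm from the base axis. Payload 17.4 kg.
Tool frame: the origin (TCP) lies at the very end of the fingers, on their centre line; the grasp point (between the pads) lies 19 mm behind it; z points along the fingers, y is the line along which they close (so a half turn about z gives the same grasp; the last joint's range is limited). The gripper opens to 93 mm and grips with 3 to 60 N. Pads are 15 mm wide; open, the fingers measure 128 mm over their backs; the gripper's body (75 mm by 188 mm) begins 65 mm behind the grasp point.
Start: joints at [1.125, 0.116, 1.442, -0, 1.584, -0.038], TCP at [267.707, 619.649, 218.646] pointing down, gripper open.
Joint ranges: [-2.83, 2.83], [-0.83, 2.19], [0.07, 2.5], [-1.14, 4.28], [0.01, 3], [-2.97, 2.97]. Speed limits (rad/s): [1.89, 1.89, 2.22, 3.14, 3.14, 3.14].

INTERFACE

Orientations are given as a 3x3 rotation matrix whose columns are the frame's x, y, z axes.
In Python, from rig import sense, snapshot, hand_in gives the robot as it stands.
- The arm moves only by the tool play_rows, never from a script. Its argument "steps" is a list of rows, each a list of 7 numbers: the shift along the tool's x, y, z in m, then the turn, a rotation vector about the tool's x, y, z in degrees, then the closure, from 0 (fully open) to 1 (shut). In form: [[x, y, z, ax, ay, az, gripper], ...]. A call has 1 to 20 rows; each row shifts and turns the commanded pose from where the row before left it, along the tool's axes as they then stand; what a row does not reach is not made up. A row lasts 1/8 s, in which the tool goes at most 62.5 mm and 10.7 degrees, less where a joint would pass 70% of its speed; a pose out of reach is approached as far as the arm can. A call with a gripper value outside its range is refused whole. The fingers move at their own pace and stop on an object; "force" is the grip in N (left out, the last holds). Time passes only in rows, so rows that do not move let the fingers close. It gives the time, the measured TCP pose, the force, the opening and the grip force at its end, in the units of the state.
- sense(): the state, without advancing time (a new reading comes with each control period).
- snapshot(name): name is "scene" or "side" or "wrist"; returns a dict with "pixels" (480x640x3 uint8, red, green, blue), "depth" (480x640 float32, mm along the optical axis (not along the pixel's ray), 0 where there is no reading), "K" (3x3 intrinsics, pixels), "xyz" and "rotation" of the camera in the world; the wrist camera has in their place "mount" (4x4, takes a point from camera to tool coordinates, whose origin is the TCP and whose axes are the flange's). Camera axes: x right, y up, looking along -z (the intrinsics and any distortion apply to the point x, -y, -z); pixel columns grow to the right and rows downward; lengths in mm; the calibration is good to about 2 mm. A picture is of the moment at which its call begins: read the wrist's pose just before it.
- hand_in(): hands the job in; it is judged then, once.
The state is a dict: "time": time; "joint_pos": joint angles; "joint_vel": joint speeds; "joint_torque": joint torques, N m; "position": TCP position; "eef_rot": TCP orientation; "ft_force": force on the tool from outside, world axes, zero at the start; "moment": the same for the moment, N m; "finger_gap": finger opening in mm; "grasp_force": force on a finger pad.
Only numpy, scipy, OpenCV 4.12 (cv2) and the standard library are available. Lean on these libraries where they do the work, as an engineer would, in place of code of your own. Each camera call takes 0.05 s, during which the arm holds its last target. There are 200 camera calls.

TASK

Pick out the three card fir trees and lay each one flat on the white picture board of its own size (large on large, medium on medium, small on small), centred and straight along the board, with the tree's tip towards the brass eyelet by which the picture will hang. Leave the star, the house, the glue bottle and the tape roll where they are.

Things in the scene. Friction and masses are not known exactly. Their poses are not given: they have to be found in the camera images.
- tree_large: The large of three loose green-painted card fir trees lying flat (three overlapping triangles, trunk stub): 112 mm long, 76 mm wide, 8 mm thick. A wooden rib 36 mm long (along x), 14 mm wide, 18 mm high is glued on top, centred over the origin: pinch it from above; its top is 26 mm over the tree's underside. Origin: underside, midway between trunk foot and tip. x points to the tip, z up.
- tree_medium: The medium of three loose green-painted card fir trees lying flat (three overlapping triangles, trunk stub): 88 mm long, 60 mm wide, 8 mm thick. A wooden rib 36 mm long (along x), 14 mm wide, 18 mm high is glued on top, centred over the origin: pinch it from above; its top is 26 mm over the tree's underside. Origin: underside, midway between trunk foot and tip. x points to the tip, z up.
- tree_small: The small of three loose green-painted card fir trees lying flat (three overlapping triangles, trunk stub): 67 mm long, 46 mm wide, 8 mm thick. A wooden rib 36 mm long (along x), 14 mm wide, 18 mm high is glued on top, centred over the origin: pinch it from above; its top is 26 mm over the tree's underside. Origin: underside, midway between trunk foot and tip. x points to the tip, z up.
- board_large_eyelet (a point): Brass eyelet (11 mm wide, flush, dark centre) by one short edge of the large white picture board, which is fixed flat on the table: 150 mm long, 100 mm wide, 8 mm thick. The point is the eyelet's centre, on the board's top face. x points from the board's centre to the eyelet, along the board; z up. The board's centre is at x = -66 mm.
- board_medium_eyelet (a point): Brass eyelet (11 mm wide, flush, dark centre) by one short edge of the medium white picture board, which is fixed flat on the table: 122 mm long, 80 mm wide, 8 mm thick. The point is the eyelet's centre, on the board's top face. x points from the board's centre to the eyelet, along the board; z up. The board's centre is at x = -52 mm.
- board_small_eyelet (a point): Brass eyelet (11 mm wide, flush, dark centre) by one short edge of the small white picture board, which is fixed flat on the table: 96 mm long, 62 mm wide, 8 mm thick. The point is the eyelet's centre, on the board's top face. x points from the board's centre to the eyelet, along the board; z up. The board's centre is at x = -39 mm.
- star: Loose green-painted card six-pointed star lying flat, 85 mm across, 8 mm thick, with a wooden rib on top like the trees' (14 mm wide, 18 mm high). Origin: underside, under the rib's middle; z up. Not to be used.
- house: Loose green-painted card house shape with a pointed roof lying flat, 88 mm long and 65 mm wide over the eaves, 8 mm thick, with a wooden rib on top like the trees' (14 mm wide, 18 mm high). Origin: underside, under the rib's middle; z up. Not to be used.
- glue_bottle: White plastic glue bottle standing upright to the left of the work, 58 mm in diameter, 165 mm high. Origin: centre of its underside. Not to be used.
- tape_roll: Roll of paper tape lying flat to the right of the work, 80 mm across, 24 mm high. Origin: centre of its underside. Not to be used.
Not all that is in view belongs to the job. What is shaped like the part that bears board_large_eyelet but green or pink is not meant. What is shaped like the tree_small but purple is not meant.

How it is judged:
By the outcome, as a careful person would: the job done as asked, in the order asked, and still so for the second after the job is handed in, with the robot touching nothing.
It also fails if it takes over 77 s, if anything falls off the work surface, if the arm or the gripper's body presses on something with over 40 N, if the wrist force passes 120 N, or if a joint passes its speed limit or range.

## Working session

There is one attempt and no reset: what is moved stays moved. The work goes in short steps, Python scripts to look and compute and a tool call to move; the robot and the scene stay as the last step left them, time stands still between calls to the robot, and variables do not carry over. Pictures are saved under pics/ and viewed, at most 14 in all, crops included, and the job is handed in when it is done.

Besides the shell and the picture viewer there is one more tool, called after "Request:" in YAML: its name, and indented under it one key for each argument. play_rows: Moves the arm, as the interface text tells. Its arguments: {"type":"object","properties":{"steps":{"type":"array"},"force":{"type":"number"}},"required":["steps"]}

```bash
mkdir -p pics; ls; python3 - <<'E'
from rig import sense,snapshot
import cv2,numpy as np
s=sense();print(s['time'],s['position'],s['eef_rot'],s['finger_gap'])
for n in("scene","side"):
    d=snapshot(n);cv2.imwrite(f"pics/{n}0.png",d["pixels"][:,:,::-1]);np.savez(f"{n}0.npz",**d);print(n,d["xyz"],d["rotation"],d["K"],[k for k in d])
d=snapshot("wrist");cv2.imwrite("pics/wrist0.png",d["pixels"][:,:,::-1]);print(d["mount"],d["K"])
E
```

```text
pics
0.0 [267.62652213 619.44814038 217.90954134] [[-9.17996923e-01  3.96587191e-01 -4.99274688e-04]
 [ 3.96587503e-01  9.17996326e-01 -1.04819840e-03]
 [ 4.26302703e-05 -1.16024901e-03 -9.99999326e-01]] 93.18533180972385
scene [1375.01776995 -828.68810305 1228.66385739] [[ 0.71884134 -0.50783398  0.47473337]
 [ 0.69502907  0.51106175 -0.50571778]
 [ 0.0142026   0.69348434  0.72033169]] [[612.23558197   0.         319.22057174]
 [  0.         612.23558197 241.52542163]
 [  0.           0.           1.        ]] ['pixels', 'depth', 'K', 'xyz', 'rotation']
side [   61.33507095 -1092.24713222  1189.1472901 ] [[ 0.90229821  0.29573719 -0.31368369]
 [-0.43110619  0.62287597 -0.65281925]
 [ 0.00232311  0.72426862  0.68951401]] [[603.02846114   0.         309.78205152]
 [  0.         603.02846114 241.52767411]
 [  0.           0.           1.        ]] ['pixels', 'depth', 'K', 'xyz', 'rotation']
[[-1.35298971e-03  9.56368514e-01  2.92159946e-01  8.15214281e+01]
 [ 9.99999010e-01  1.40700953e-03  2.52216482e-05 -9.11496594e-01]
 [-3.86950638e-04  2.92159691e-01 -9.56369471e-01 -1.65539674e+02]
 [ 0.00000000e+00  0.00000000e+00  0.00000000e+00  1.00000000e+00]] [[350.87911785   0.         315.29721095]
 [  0.         350.87911785 240.67022555]
 [  0.           0.           1.        ]]
```

View pics/scene0.png

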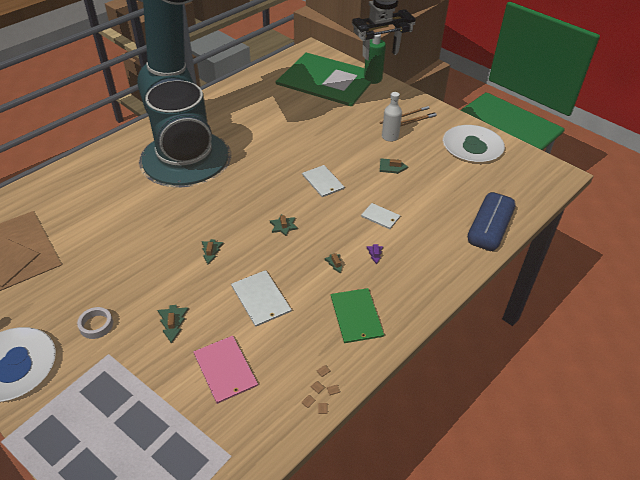

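View pics/side0.png

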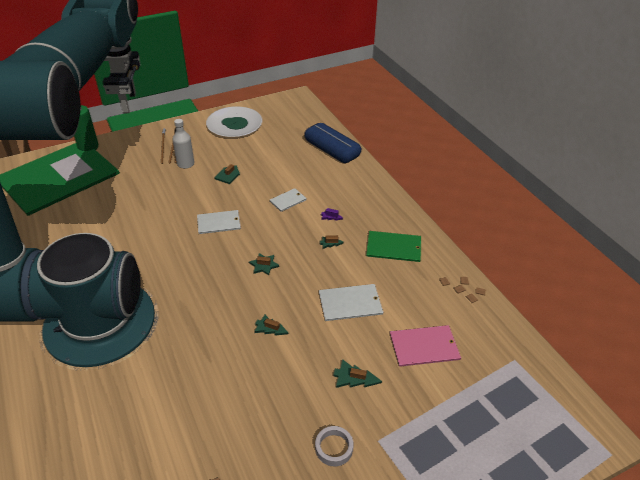

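The large, medium and small white boards are at scene (262,297), (323,180) and (381,215). Lookalikes to reject:
- The pink board at (226,369) and the green board at (357,315).
- The purple tree at (375,252).
- The star at (284,225) and the house at (393,165).

The trees are large (173,322), medium (211,250) and small (335,261). Next I measure all of these in both views.

```bash
cat > h.py <<'E'
import numpy as np,cv2
def cast(uv,z,K,p,R):
    uv=np.asarray(uv,float).reshape(-1,2)
    d=np.c_[(uv[:,0]-K[0,2])/K[0,0],-(uv[:,1]-K[1,2])/K[1,1],-np.ones(len(uv))]@np.asarray(R).T
    return p+d*((z-p[2])/d[:,2])[:,None]
def masks(rgb):
    hsv=cv2.cvtColor(rgb,cv2.COLOR_RGB2HSV).astype(int);h,s,v=hsv[...,0],hsv[...,1],hsv[...,2]
    return dict(white=(s<40)&(v>140),green=(h>60)&(h<100)&(s>60)&(v<110),brown=(h<14)&(s>110)&(v<190))
def blob(m,seed,r=45):
    """component of mask m nearest seed, as filled mask + contour"""
    n,l,st,c=cv2.connectedComponentsWithStats(m.astype(np.uint8))
    k=[i for i in range(1,n) if st[i,4]>=25 and np.hypot(*(c[i]-seed))<r]
    i=min(k,key=lambda i:np.hypot(*(c[i]-seed)));b=(l==i).astype(np.uint8)
    ct=max(cv2.findContours(b,cv2.RETR_EXTERNAL,cv2.CHAIN_APPROX_NONE)[0],key=len)
    return b,ct
def rect(P):
    (c,(w,h),a)=cv2.minAreaRect(P[:,:2].astype(np.float32))
    if w<h:w,h,a=h,w,a+90
    return np.array(c),w,h,a
def board(rgb,K,p,R,seed,r=45):
    b,ct=blob(masks(rgb)['white'],seed,r);P=cast(ct,8,K,p,R);c,w,h,a=rect(P)
    f=np.zeros_like(b);cv2.drawContours(f,[cv2.convexHull(ct)],-1,1,-1);f=cv2.erode(f,np.ones((3,3)))
    y,x=np.nonzero(f);g=rgb[y,x].astype(int).sum(1);dk=g<np.median(g)*.72
    e=cast(np.c_[x[dk],y[dk]],8,K,p,R)[:,:2].mean(0) if dk.any() else c*np.nan
    u=np.array([np.cos(np.radians(a)),np.sin(np.radians(a))])
    if (e-c)@u<0:a+=180
    return c,w,h,(a+180)%360-180,e,np.hypot(*(e-c))
def tree(rgb,K,p,R,seed,r=45):
    M=masks(rgb);g,ct=blob(M['green'],seed,r);P=cast(ct,8,K,p,R)[:,:2]
    b,bt=blob(M['brown'],seed,r);Q=cast(bt,26,K,p,R);c,w,h,a=rect(Q)
    u=np.array([np.cos(np.radians(a)),np.sin(np.radians(a))]);n=np.array([-u[1],u[0]])
    t=(P-c)@u;q=(P-c)@n
    return c,w,h,a,t.min(),t.max(),q.min(),q.max(),P
E
python3 - <<'E'
from h import *
np.set_printoptions(precision=1,suppress=True)
S={'scene':dict(b=[(262,297),(323,180),(381,215)],t=[(173,322),(211,250),(335,261)]),'side':dict(b=[(351,302),(219,221),(288,200)],t=[(357,374),(271,325),(331,241)])}
for n in S:
    d=np.load(n+'0.npz');A=(d['K'],d['xyz'],d['rotation'])
    for s in S[n]['b']:print(n,'board',*board(d['pixels'],*A,s))
    for s in S[n]['t']:
        try:print(n,'tree',*tree(d['pixels'],*A,s)[:8])
        except Exception as e:print(n,s,e)
E
```

```text
scene board [ 597.5 -216.9] 149.49391174316406 101.5862808227539 -16.893226623535156 [ 654.4 -242.8] 62.5188458016013
scene board [393.7 224.9] 121.4832763671875 81.78759765625 -15.33251953125 [443.9 212.6] 51.63807416994404
scene board [621.2 228.8] 95.13310241699219 66.61531066894531 11.203530311584473 [653.5 233.3] 32.57864199246033
scene (173, 322) min() iterable argument is empty
scene (211, 250) min() iterable argument is empty
scene (335, 261) min() iterable argument is empty
side board [ 596.6 -218. ] 148.32388305664062 99.08940887451172 -16.978797912597656 [ 660.2 -236.7] 66.30392795247249
side board [393.3 222.7] 120.9019775390625 79.34458923339844 -15.191139221191406 [443.7 209.5] 52.17022715994447
side board [619.4 227.6] 94.23246765136719 60.971439361572266 10.964526176452637 [658.  236.3] 39.54143473096638
side (357, 374) min() iterable argument is empty
side (271, 325) min() iterable argument is empty
side (331, 241) min() iterable argument is empty
```

Board sizes and positions agree between the two views, and the eyelets check out. The tree masks found nothing, so I'll check the colours.

```bash
python3 - <<'E'
from h import *
d=np.load('scene0.npz');r=d['pixels'];h=cv2.cvtColor(r,cv2.COLOR_RGB2HSV)
for y in (316,322,328,334): print([tuple(int(k) for k in h[y,x]) for x in (150,158,164,168,172,176,182)])
cv2.imwrite('pics/crop.png',cv2.resize(np.hstack([r[290:350,140:220],r[220:280,180:260],r[230:290,300:380]])[:,:,::-1],None,fx=3.3,fy=3.3,interpolation=0))
E
```

```text
[(16, 97, 178), (16, 102, 170), (67, 67, 95), (16, 130, 126), (14, 133, 125), (46, 57, 67), (21, 70, 51)]
[(17, 104, 172), (17, 103, 171), (70, 63, 93), (13, 145, 139), (15, 133, 119), (46, 44, 64), (17, 84, 76)]
[(17, 104, 170), (17, 100, 176), (16, 104, 177), (62, 53, 92), (32, 61, 75), (67, 61, 92), (16, 101, 187)]
[(17, 101, 174), (17, 101, 170), (16, 101, 181), (67, 66, 96), (66, 68, 94), (63, 45, 68), (16, 101, 185)]
```

View pics/crop.png

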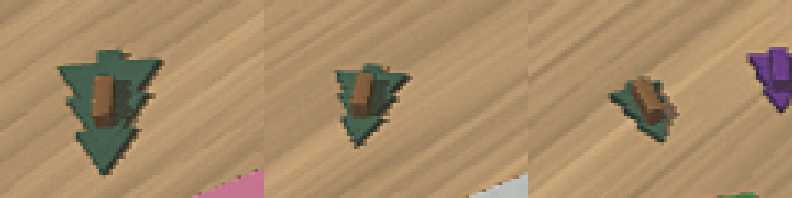

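The crop shows the three trees clearly: the large tree's tip is at about (172,342), the medium's at (208,264) and the small's at (341,272). The purple one is separate.

```bash
sed -i "s/green=.*/green=(h>28)\&(h<100)\&(s>35)\&(v<120),brown=(h<17)\&(s>112)\&(v<155)\&(v>75))/" h.py
python3 - <<'E'
from h import *
np.set_printoptions(precision=1,suppress=True)
S={'scene':[(173,322),(211,250),(335,261)],'side':[(357,374),(271,325),(331,241)]}
for n in S:
    d=np.load(n+'0.npz');A=(d['K'],d['xyz'],d['rotation'])
    for s in S[n]:
        c,w,h,a,t0,t1,q0,q1,P=tree(d['pixels'],*A,s,15);u=np.array([np.cos(np.radians(a)),np.sin(np.radians(a))])
        q=abs((P-c)@np.array([-u[1],u[0]]));print(n,c,w,h,a,'ext',t0,t1,q0,q1,'t at widest',((P-c)@u)[q>q.max()*.85].mean())
E
```

```text
scene [ 510.3 -427.1] 43.061851501464844 11.962223052978516 143.41872024536133 ext -51.73296456683243 61.148605702573526 -37.58460694176749 35.9843101575051 t at widest 44.887914795134904
scene [ 388.3 -211. ] 44.6397590637207 12.921426773071289 132.71209716796875 ext -38.280384341745886 51.036194173254025 -28.342630944224613 27.16176598882145 t at widest 36.58978771142893
scene [660.3  -1.9] 46.538848876953125 17.59950828552246 157.0391082763672 ext -29.27440821616722 40.05620325122203 -12.688153970969065 19.727853981210494 t at widest 27.276812995536805
side [ 504.4 -426.4] 35.69094467163086 14.566154479980469 144.83516693115234 ext -54.545572156193174 56.86539149800771 -38.4581421383024 34.65205372389082 t at widest 38.65296845199126
side [ 383.2 -208.7] 35.7083740234375 14.142778396606445 132.03302383422852 ext -42.345548383034185 44.310672041189065 -28.86486993945214 31.928798015668143 t at widest 28.633205904885703
side [656.    0.7] 34.08477020263672 12.38910961151123 154.60360717773438 ext -28.985263386374193 33.70379327136543 -17.1140495475236 28.05824115207183 t at widest 23.408876766857343
```

The side view shows clean rib tops (36×14 mm):
- **Large:** (504,-426), heading -35°
- **Medium:** (383,-209), heading -48°
- **Small:** (656,1), heading -25°

I'll use tool yaw = heading + 180° throughout and refine with the wrist camera.

```bash
cat >> h.py <<'E'
def go(x,y,z,phi):
    """print turn about tool z and, after that turn, shift in tool axes (mm)"""
    from rig import sense
    s=sense();R=np.array(s['eef_rot']);p=np.array(s['position'])
    now=np.degrees(np.arctan2(R[1,0],R[0,0]));az=(now-phi+180)%360-180
    d=np.array([x,y,z])-p;f=np.radians(phi)
    tool=np.array([[np.cos(f),np.sin(f),0],[np.sin(f),-np.cos(f),0],[0,0,-1]])
    Rz=cv2.Rodrigues(np.array([0,0,np.radians(az)]))[0]
    print('t%.2f'%s['time'],p.round(1),'phi%.2f'%now,'gap%.1f'%s['finger_gap'],'tilt',R[:2,2].round(4),'| az %.2f'%az,'shift after turn',(tool@d).round(1),'before turn',(Rz@tool@d).round(1))
def wrist(name):
    from rig import sense,snapshot
    s=sense();d=snapshot('wrist');M=np.array(d['mount']);R=np.array(s['eef_rot'])
    cv2.imwrite(f'pics/{name}.png',d['pixels'][:,:,::-1])
    return d['pixels'],np.array(d['K']),np.array(s['position'])+R@M[:3,3],R@M[:3,:3]
E
python3 - <<'E'
from h import *
d=np.load('scene0.npz');A=(d['K'],d['xyz'],d['rotation'])
print('glue',cast((391,140),0,*A),'purple',cast((375,252),15,*A),'house',cast((393,165),15,*A),'star',cast((284,225),15,*A),'tape',cast((96,323),10,*A))
go(504,-426,130,145)
E
```

```text
glue [[408.91112287 538.95670786   0.        ]] purple [[709.89936721 101.68496305  15.        ]] house [[507.73503276 426.10349078  15.        ]] star [[ 4.59635752e+02 -1.54879337e-01  1.50000000e+01]] tape [[ 377.72848704 -554.04790589   10.        ]]
t0.15 [267.6 619.5 218.1] phi156.64 gap93.1 tilt [-0.0004 -0.0008] | az 11.64 shift after turn [-793.3 -720.9   88.1] before turn [-631.6 -866.    88.1]
```

Request:
play_rows:
  steps:
    - [-0.035,-0.048,0,0,0,0,0.5]
    - [-0.035,-0.048,0,0,0,0,0.5]
    - [-0.035,-0.048,0,0,0,0,0.5]
    - [-0.035,-0.048,0,0,0,0,0.5]
    - [-0.035,-0.048,0,0,0,0,0.5]
    - [-0.035,-0.048,0,0,0,0,0.5]
    - [-0.035,-0.048,0,0,0,0,0.5]
    - [-0.035,-0.048,0,0,0,0,0.5]
    - [-0.035,-0.048,0.008,0,0,0,0.5]
    - [-0.035,-0.048,0.008,0,0,0,0.5]
    - [-0.035,-0.048,0.008,0,0,0,0.5]
    - [-0.035,-0.048,0.008,0,0,0,0.5]
    - [-0.035,-0.048,0.008,0,0,0,0.5]
    - [-0.035,-0.048,0.008,0,0,0,0.5]
    - [-0.035,-0.048,0.008,0,0,0,0.5]
    - [-0.035,-0.048,0.008,0,0,0,0.5]
    - [-0.035,-0.048,0.008,0,0,0,0.5]
    - [-0.035,-0.048,0.008,0,0,0,0.5]
  force: 20

```text
time: 2.4
position: [503.4, -425.4, 138.1]
eef_rot: [[-0.918, 0.397, -0.0], [0.397, 0.918, 0.0], [0.0, 0.0, -1.0]]
ft_force: [-0.0, -0.1, 0.8]
finger_gap: 46.4
grasp_force: 0.0
```

```bash
python3 -c "
from h import *;go(504,-426,130,145)"
```

```text
t2.40 [ 503.4 -425.4  138.1] phi156.62 gap46.4 tilt [-0.0001  0.0002] | az 11.62 shift after turn [-0.8 -0.2  8.1] before turn [-0.8 -0.4  8.1]
```

```bash
cat >> h.py <<'E'
def look(name,xy,r=90):
    A=wrist(name);rgb,K,p,R=A
    q=R.T@(np.array([*xy,20])-p);seed=(K[0,2]+K[0,0]*q[0]/-q[2],K[1,2]-K[1,1]*q[1]/-q[2])
    c,w,h,a,t0,t1,q0,q1,P=tree(rgb,K,p,R,seed,r)
    u=np.array([np.cos(np.radians(a)),np.sin(np.radians(a))]);print(seed,c.round(1),w,h,'a%.2f'%a,'ext',t0,t1,q0,q1,'outline',rect(P))
E
python3 - <<'E'
from h import *
look('w1',(504,-426))
E
```

```text
(np.float64(315.9291538401759), np.float64(235.7355646022983)) [ 503.7 -425.6] 35.123146057128906 14.025163650512695 a140.53 ext -54.66250412174676 55.83457113005607 -37.649577638217416 36.73790210839487 outline (array([ 507.43771362, -414.7578125 ]), 108.70194244384766, 72.06366729736328, 155.23992919921875)
```

View pics/w1.png

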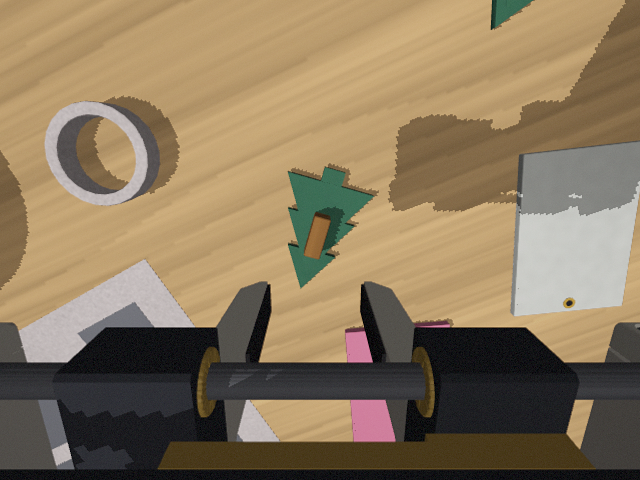

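The wrist view shows the large tree at (320,235), trunk (335,172), tip (302,287). The axis is 140.7° from both the rib and the trunk–tip line, the extents are symmetric, and the TCP is right above it. Now I grasp it.

Request:
play_rows:
  steps:
    - [0,0,0.03,0,0,8,0.5]
    - [0,0,0.04,0,0,7.9,0.5]
    - [0,0,0.03,0,0,0,0.5]
    - [0,0,0.02,0,0,0,0.5]
    - [0,0,0.008,0,0,0,0.5]
    - [0,0,0,0,0,0,0.9]
    - [0,0,0,0,0,0,0.9]
    - [0,0,0,0,0,0,0.9]
    - [0,0,0,0,0,0,0.9]
    - [0,0,-0.02,0,0,0,0.9]
    - [0,0,-0.03,0,0,0,0.9]
  force: 20

```text
time: 3.82
position: [503.1, -423.2, 61.7]
eef_rot: [[-0.774, 0.633, -0.001], [0.633, 0.774, 0.001], [0.001, 0.0, -1.0]]
ft_force: [0.3, 0.3, -0.0]
finger_gap: 13.8
grasp_force: 20.0
```

```bash
python3 -c "
from h import *;go(597,-217.4,80,163.1)"
```

```text
t3.83 [ 503.1 -423.2   61.7] phi140.74 gap13.8 tilt [-0.0007  0.0006] | az -22.36 shift after turn [-30.  224.2 -18.3] before turn [ 57.6 218.7 -18.3]
```

Request:
play_rows:
  steps:
    - [0.013,0.05,-0.015,0,0,0,0.9]
    - [0.013,0.05,-0.015,0,0,0,0.9]
    - [0,0,0,0,0,-8,0.9]
    - [0,0,0,0,0,-8,0.9]
    - [0,0,0,0,0,-6.4,0.9]

```text
time: 4.45
position: [546.8, -329.4, 92.3]
eef_rot: [[-0.958, 0.286, 0.001], [0.286, 0.958, -0.001], [-0.001, -0.0, -1.0]]
ft_force: [0.3, 0.4, 0.2]
finger_gap: 14.1
grasp_force: 20.0
```

```bash
cat >> h.py <<'E'
def lookb(name,xy,r=90):
    A=wrist(name);rgb,K,p,R=A
    q=R.T@(np.array([*xy,8])-p);seed=(K[0,2]+K[0,0]*q[0]/-q[2],K[1,2]-K[1,1]*q[1]/-q[2])
    print(np.round(seed))
    try:print(*board(rgb,K,p,R,seed,r))
    except Exception as e:print(e)
E
python3 - <<'E'
from h import *
lookb('b1',(597,-217.4));go(597,-217.4,80,163.1)
E
```

```text
[476. 267.]
[ 610.78417969 -221.87895203] 117.78290557861328 102.71045684814453 160.8339614868164 [ 584.26592913 -230.81888623] 27.984639291635407
t4.50 [ 546.8 -329.5   92.3] phi163.68 gap13.5 tilt [ 0.001  -0.0007] | az 0.58 shift after turn [-15.5 121.9  12.3] before turn [-16.7 121.7  12.3]
```

View pics/b1.png

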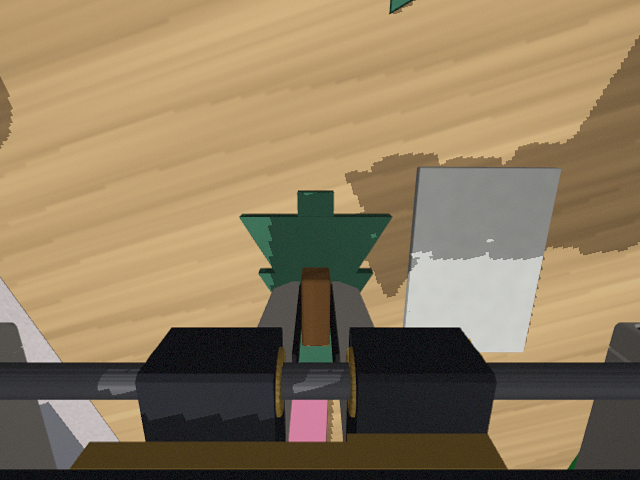

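The tree hangs straight in the grip, with its trunk at (316,195). The board's trunk-side edge runs from (418,168) to (560,169). I'll use these corners to refine the board centre.

```bash
python3 - <<'E'
from h import *
from rig import sense
d=cv2.imread('pics/b1.png')[:,:,::-1];g=cv2.cvtColor(d,cv2.COLOR_RGB2HSV)
s=sense();import rig
w=rig.snapshot('wrist');M=np.array(w['mount']);R=np.array(s['eef_rot']);A=(np.array(w['K']),np.array(s['position'])+R@M[:3,3],R@M[:3,:3])
m=((g[...,1]<25)&(g[...,2]>115));L=[];Rr=[]
for y in range(185,345,5):
    x=np.nonzero(m[y,395:570])[0]+395
    L.append((x[0],y));Rr.append((x[-1]+1,y))
T=[]
for x in range(430,550,5):T.append((x,np.nonzero(m[150:200,x])[0][0]+150))
f=lambda q:cv2.fitLine(cast(q,8,*A)[:,:2].astype(np.float32),cv2.DIST_HUBER,0,.01,.01).ravel()
l,r,t=f(L),f(Rr),f(T)
for k in(l,r,t):print(np.degrees(np.arctan2(k[1],k[0])),k[2:])
u=(l[:2]*np.sign(l[0])+r[:2]*np.sign(r[0]));u/=np.hypot(*u);n=np.array([-u[1],u[0]])
a,b,c=(l[2:]@n,r[2:]@n,t[2:]@u);print('width',b-a,'centre',u*(c+75)+n*(a+b)/2)
E
```

```text
-17.92075 [ 572.9137  -262.83426]
-16.480753 [ 611.79016 -170.64334]
73.420586 [ 524.7534  -197.67189]
width 99.56419 centre [ 596.92426 -218.15424]
```

Request:
play_rows:
  steps:
    - [0,0,0,0,0,0.6,0.9]
    - [-0.005,0.04,0,0,0,0,0.9]
    - [-0.005,0.04,0,0,0,0,0.9]
    - [-0.0056,0.0413,0.02,0,0,0,0.9]
    - [0,0,0.03,0,0,0,0.9]
    - [0,0,0.01,0,0,0,0.9]
    - [0,0,0,0,0,0,0.9]
    - [0,0,0,0,0,0,0.9]

```text
time: 5.55
position: [598.2, -219.2, 32.0]
eef_rot: [[-0.954, 0.301, 0.001], [0.301, 0.954, -0.001], [-0.002, -0.0, -1.0]]
ft_force: [-0.2, 0.5, -0.9]
finger_gap: 13.6
grasp_force: 20.0
```

```bash
python3 -c "
from h import *;go(596.9,-218,18.6,163.1)"
```

```text
t5.55 [ 598.2 -219.2   32. ] phi162.46 gap13.6 tilt [ 0.0014 -0.0006] | az -0.64 shift after turn [ 1.6  0.7 13.4] before turn [ 1.6  0.7 13.4]
```

Request:
play_rows:
  steps:
    - [0.0016,0.0007,0.006,0,0,-0.6,0.9]
    - [0,0,0.006,0,0,0,0.9]
    - [0,0,0,0,0,0,0.9]
    - [0,0,0,0,0,0,0.9]

```text
time: 6.05
position: [596.5, -217.3, 18.5]
eef_rot: [[-0.957, 0.29, -0.0], [0.29, 0.957, 0.0], [0.0, 0.0, -1.0]]
ft_force: [-1.0, -0.6, -0.3]
finger_gap: 14.0
grasp_force: 20.0
```

```bash
python3 -c "
from h import *;go(596.9,-218,18.6,163.1)"
```

```text
t6.05 [ 596.5 -217.3   18.5] phi163.13 gap14.0 tilt [-0.  0.] | az 0.03 shift after turn [-0.6 -0.5 -0.1] before turn [-0.6 -0.5 -0.1]
```

Request:
play_rows:
  steps:
    - [-0.0006,-0.0005,0,0,0,0,0.9]
    - [0,0,0.0005,0,0,0,0.5]
    - [0,0,0,0,0,0,0.5]
    - [0,0,0,0,0,0,0.5]
    - [0,0,-0.03,0,0,0,0.5]
    - [0,0,-0.05,0,0,0,0.5]
    - [0,0,-0.05,0,0,0,0.5]
    - [0,0,0,0,0,0,0.5]

```text
time: 7.05
position: [598.4, -218.5, 152.8]
eef_rot: [[-0.957, 0.29, 0.006], [0.29, 0.957, -0.003], [-0.007, -0.001, -1.0]]
ft_force: [0.3, -0.7, -0.9]
finger_gap: 46.5
grasp_force: 0.0
```

```bash
python3 - <<'E'
from h import *
lookb('b1b',(597,-217.4));look('b1c',(597,-217.4));go(383.2,-208.7,140,132)
E
```

```text
[317. 224.]
[ 596.89385986 -217.65177917] 148.9882049560547 99.3707504272461 163.01609802246094 [ 590.20092362 -215.23487476] 7.11595548606908
(np.float64(317.0461151466483), np.float64(229.86852698900967)) [ 599.7 -219.6] 35.77254867553711 13.094935417175293 a163.06 ext -55.62990968747985 56.86127845887255 -38.74556321073151 37.875459703520235 outline (array([ 592.51971436, -228.11581421]), 110.88114166259766, 74.00090026855469, 148.03076553344727)
t7.15 [ 596.9 -217.9  148.1] phi163.14 gap46.7 tilt [ 0.0004 -0.0001] | az 31.14 shift after turn [ 149.9 -152.7    8.1] before turn [207.2 -53.2   8.1]
```

View pics/b1b.png

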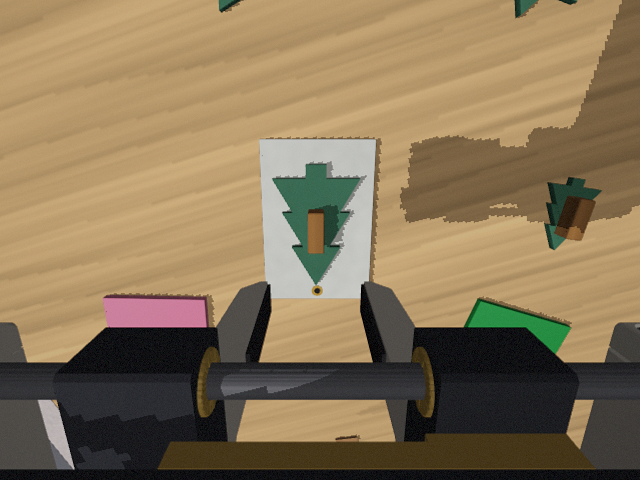

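The large tree is on its board, centred, with its tip (317,283) towards the eyelet (317,290). The medium tree is next.

Request:
play_rows:
  steps:
    - [0.05,-0.013,0.002,0,0,0,0.5]
    - [0.052,-0.0135,0.002,0,0,0,0.5]
    - [0.053,-0.0135,0.002,0,0,0,0.5]
    - [0.052,-0.013,0.002,0,0,10,0.5]
    - [0,0,0,0,0,10,0.5]
    - [0,0,0,0,0,10,0.5]
    - [0,0,0,0,0,0,0.5]
    - [0,0,0,0,0,0,0.5]

```text
time: 8.15
position: [383.3, -208.5, 139.3]
eef_rot: [[-0.687, 0.727, -0.001], [0.727, 0.687, 0.001], [0.001, -0.0, -1.0]]
ft_force: [0.1, -0.6, 0.3]
finger_gap: 46.2
grasp_force: 0.0
```

```bash
python3 - <<'E'
from h import *
look('m1',(383.2,-208.7));go(383.2,-208.7,10,132)
E
```

```text
(np.float64(316.0177420820101), np.float64(234.39981362415674)) [ 382.  -207.4] 34.395729064941406 13.263407707214355 a132.95 ext -42.67578876278122 44.0509344223256 -30.330675797198317 28.148198825368294 outline (array([ 385.79916382, -199.38822937]), 85.44151306152344, 56.63318634033203, 146.12395477294922)
t8.20 [ 383.4 -208.5  139.5] phi133.34 gap46.8 tilt [-0.0009  0.0006] | az 1.34 shift after turn [ -0.   -0.3 129.5] before turn [ -0.   -0.3 129.5]
```

View pics/m1.png

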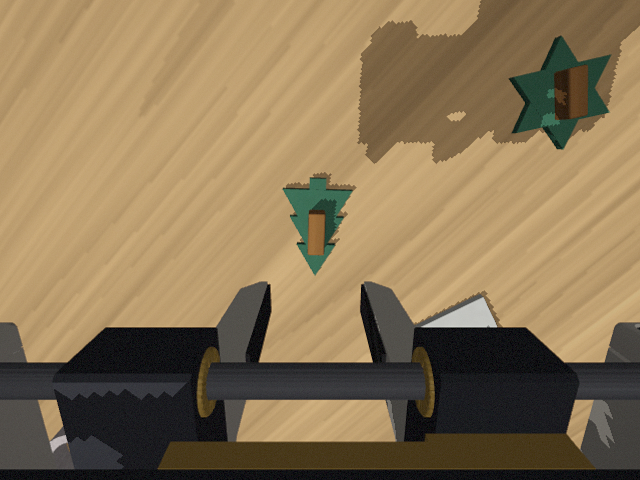

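The medium tree is at (317,230), tip (315,273), star far off, and the clearance is good. Now I grasp it.

Request:
play_rows:
  steps:
    - [0.0018,-0.0003,0.03,0,0,1,0.5]
    - [0,0,0.045,0,0,0,0.5]
    - [0,0,0.03,0,0,0,0.5]
    - [0,0,0.018,0,0,0,0.5]
    - [0,0,0.0065,0,0,0,0.5]
    - [0,0,0,0,0,0,0.9]
    - [0,0,0,0,0,0,0.9]
    - [0,0,0,0,0,0,0.9]
    - [0,0,0,0,0,0,0.9]
    - [0,0,-0.02,0,0,0,0.9]
    - [0,0,-0.05,0,0,0,0.9]
    - [0,0,-0.05,0,0,0,0.9]

```text
time: 9.7
position: [381.7, -207.3, 132.1]
eef_rot: [[-0.671, 0.742, -0.0], [0.742, 0.671, 0.0], [0.0, -0.0, -1.0]]
ft_force: [0.2, -0.0, -0.4]
finger_gap: 14.0
grasp_force: 20.0
```

```bash
python3 -c "
from h import *;go(420,100,130,164.7);go(393.5,223.8,60,164.7)"
```

```text
t9.70 [ 381.7 -207.3  132.1] phi132.14 gap14.0 tilt [-0.0003  0.0002] | az -32.56 shift after turn [ 44.2 306.5   2.1] before turn [202.2 234.6   2.1]
t9.70 [ 381.7 -207.3  132.1] phi132.14 gap14.0 tilt [-0.0003  0.0002] | az -32.56 shift after turn [102.4 419.   72.1] before turn [311.8 298.   72.1]
```

Request:
play_rows:
  steps:
    - [0,0,0,0,0,-10,0.9]
    - [0,0,0,0,0,-10,0.9]
    - [0,0,0,0,0,-10,0.9]
    - [0,0,0,0,0,-2.6,0.9]
    - [0.0074,0.051,0,0,0,0,0.9]
    - [0.0074,0.051,0,0,0,0,0.9]
    - [0.0074,0.051,0,0,0,0,0.9]
    - [0.0074,0.051,0,0,0,0,0.9]
    - [0.0074,0.051,0,0,0,0,0.9]
    - [0.0074,0.051,0,0,0,0,0.9]
    - [0,0,0,0,0,0,0.9]
    - [0,0,0,0,0,0,0.9]

```text
time: 11.2
position: [419.7, 99.2, 130.6]
eef_rot: [[-0.965, 0.263, -0.0], [0.263, 0.965, -0.0], [0.0, -0.0, -1.0]]
ft_force: [-0.2, 0.1, 0.0]
finger_gap: 14.0
grasp_force: 20.0
```

```bash
python3 - <<'E'
from h import *
lookb('b2',(393.5,223.8));go(393.5,223.8,18.6,164.7)
E
```

```text
[457. 164.]
[393.06567383 222.97915649] 121.00651550292969 80.98773956298828 -15.296607971191406 [432.83751819 205.34484774] 43.50595877676801
t11.25 [419.7  98.8 130.7] phi164.71 gap13.7 tilt [ 0.     -0.0002] | az 0.01 shift after turn [ 58.3 113.7 112.1] before turn [ 58.3 113.7 112.1]
```

View pics/b2.png

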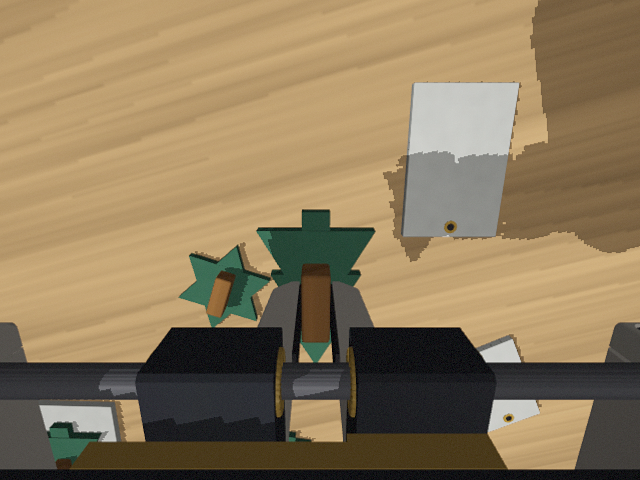

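The medium board is fully in view and measures 121×81 mm, with the eyelet at (451,227). The tree is held straight.

Request:
play_rows:
  steps:
    - [0.0194,0.0376,0,0,0,0,0.9]
    - [0.0195,0.0377,0,0,0,0,0.9]
    - [0.0195,0.0377,0.02,0,0,0,0.9]
    - [0,0,0.05,0,0,0,0.9]
    - [0,0,0.025,0,0,0,0.9]
    - [0,0,0,0,0,0,0.9]
    - [0,0,0,0,0,0,0.9]
    - [0,0,0,0,0,0,0.9]

```text
time: 12.25
position: [394.0, 223.7, 37.1]
eef_rot: [[-0.965, 0.264, 0.002], [0.264, 0.965, 0.001], [-0.002, 0.001, -1.0]]
ft_force: [0.7, -0.6, -0.1]
finger_gap: 13.9
grasp_force: 20.0
```

```bash
python3 -c "
from h import *;go(393.2,223.2,18.6,164.7)"
```

```text
t12.25 [394.  223.7  37.1] phi164.69 gap13.9 tilt [0.0019 0.0009] | az -0.01 shift after turn [ 0.6 -0.7 18.5] before turn [ 0.6 -0.7 18.5]
```

Request:
play_rows:
  steps:
    - [0,0,0.01,0,0,0,0.9]
    - [0,0,0.007,0,0,0,0.9]
    - [0,0,0,0,0,0,0.9]
    - [0,0,0,0,0,0,0.9]
    - [0,0,0,0,0,0,0.9]

```text
time: 12.88
position: [393.1, 223.8, 18.5]
eef_rot: [[-0.965, 0.263, -0.0], [0.263, 0.965, -0.0], [0.0, -0.0, -1.0]]
ft_force: [0.1, -0.5, 0.1]
finger_gap: 14.0
grasp_force: 20.0
```

```bash
python3 -c "
from h import *;go(393.2,223.2,18.6,164.7)"
```

```text
t12.88 [393.1 223.8  18.5] phi164.74 gap14.0 tilt [-0.0002 -0.0001] | az 0.04 shift after turn [-0.3 -0.5 -0.1] before turn [-0.3 -0.5 -0.1]
```

Request:
play_rows:
  steps:
    - [0,-0.0004,0.0005,0,0,0,0.9]
    - [0,0,0,0,0,0,0.5]
    - [0,0,0,0,0,0,0.5]
    - [0,0,0,0,0,0,0.5]
    - [0,0,-0.03,0,0,0,0.5]
    - [0,0,-0.05,0,0,0,0.5]
    - [0,0,-0.05,0,0,0,0.5]
    - [0,0,0,0,0,0,0.5]
    - [0,0,0,0,0,0,0.5]

```text
time: 14.0
position: [392.9, 223.3, 147.5]
eef_rot: [[-0.965, 0.263, -0.0], [0.263, 0.965, -0.0], [0.0, -0.0, -1.0]]
ft_force: [0.6, 0.2, -0.6]
finger_gap: 46.2
grasp_force: 0.0
```

```bash
python3 - <<'E'
from h import *
lookb('b2b',(393.5,223.8));look('b2c',(393.2,223.2));go(656,0.7,140,155)
E
```

```text
[317. 229.]
[393.26489258 223.98007202] 120.6462631225586 79.45955657958984 164.63764190673828 [386.94512187 226.12326582] 6.673288653334233
(np.float64(316.70847965308917), np.float64(232.89459964172875)) [394.3 222.2] 35.43376541137695 13.579422950744629 a164.31 ext -42.907643993783786 45.35346751324953 -29.426810976906772 30.64901332369965 outline (array([392.39508057, 230.91952515]), 87.09619140625, 58.060306549072266, 179.33379364013672)
t14.10 [392.6 223.1 146.7] phi164.74 gap46.9 tilt [-0.0018 -0.0009] | az 9.74 shift after turn [-332.7  -90.3    6.7] before turn [-312.7 -145.2    6.7]
```

View pics/b2b.png

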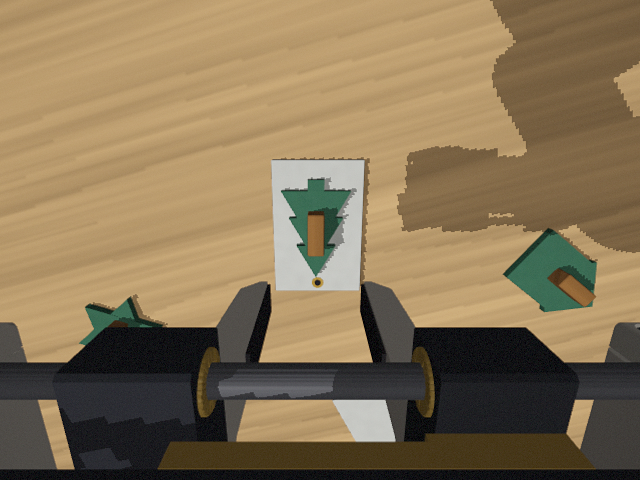

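The medium tree is centred, its tip (317,275) towards the eyelet (318,283). The small tree is next.

Request:
play_rows:
  steps:
    - [-0.0521,-0.0242,0.001,0,0,0,0.5]
    - [-0.0521,-0.0242,0.001,0,0,0,0.5]
    - [-0.0521,-0.0242,0.001,0,0,0,0.5]
    - [-0.0521,-0.0242,0.001,0,0,0,0.5]
    - [-0.0521,-0.0242,0.001,0,0,0,0.5]
    - [-0.0521,-0.0242,0.001,0,0,9.7,0.5]
    - [0,0,0,0,0,0,0.5]
    - [0,0,0,0,0,0,0.5]
    - [0,0,0,0,0,0,0.5]

```text
time: 15.22
position: [655.7, 1.8, 142.0]
eef_rot: [[-0.907, 0.421, -0.0], [0.421, 0.907, 0.0], [0.0, -0.0, -1.0]]
ft_force: [-0.1, -0.4, -0.1]
finger_gap: 46.4
grasp_force: 0.0
```

```bash
python3 - <<'E'
from h import *
look('s1',(656,0.7),60);go(656,0.7,10,155)
E
```

```text
(np.float64(315.307669528129), np.float64(234.444223883029)) [654.6   2. ] 35.08545684814453 12.585400581359863 a156.90 ext -20.024428405678126 33.56850434570529 -22.413422348314285 21.547927882673907 outline (array([645.07366943,   0.81535721]), 53.68520736694336, 42.92566680908203, 140.03895950317383)
t15.28 [655.8   1.9 142.3] phi155.13 gap46.4 tilt [0.0002 0.    ] | az 0.13 shift after turn [ -0.7  -1.  132.3] before turn [ -0.7  -1.  132.3]
```

View pics/s1.png

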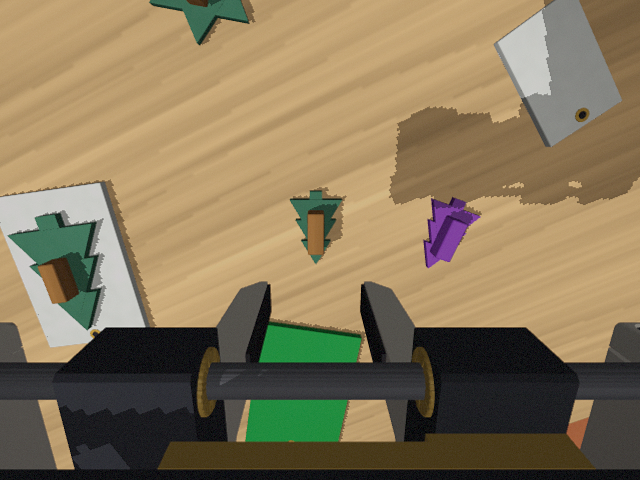

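The small tree is at (316,228), tip (316,262). Purple is about 85 mm away, clear of the fingers. Now I grasp it.

Request:
play_rows:
  steps:
    - [0.0011,-0.0004,0.03,0,0,-1,0.5]
    - [0,0,0.045,0,0,0,0.5]
    - [0,0,0.03,0,0,0,0.5]
    - [0,0,0.02,0,0,0,0.5]
    - [0,0,0.007,0,0,0,0.5]
    - [0,0,0,0,0,0,0.9]
    - [0,0,0,0,0,0,0.9]
    - [0,0,0,0,0,0,0.9]
    - [0,0,0,0,0,0,0.9]
    - [0,0,-0.02,0,0,0,0.9]
    - [0,0,-0.05,0,0,0,0.9]
    - [0,0,-0.05,0,0,0,0.9]
    - [0,0,0,0,0,0,0.9]

```text
time: 16.9
position: [657.1, 1.0, 136.5]
eef_rot: [[-0.914, 0.406, 0.008], [0.406, 0.914, -0.0], [-0.007, 0.003, -1.0]]
ft_force: [-0.2, -0.8, -0.3]
finger_gap: 13.5
grasp_force: 20.0
```

```bash
python3 -c "
from h import *;go(630,110,130,191.1)"
```

```text
t16.90 [657.1   1.  136.5] phi156.03 gap13.5 tilt [ 0.0078 -0.0003] | az -35.07 shift after turn [  5.6 112.1   6.5] before turn [69.  88.6  6.5]
```

Request:
play_rows:
  steps:
    - [0,0,0,0,0,-10,0.9]
    - [0,0,0,0,0,-10,0.9]
    - [0,0,0,0,0,-10,0.9]
    - [0,0,0,0,0,-5.1,0.9]
    - [0.003,0.055,0,0,0,0,0.9]
    - [0.003,0.055,0,0,0,0,0.9]
    - [0,0,0,0,0,0,0.9]
    - [0,0,0,0,0,0,0.9]

```text
time: 17.9
position: [628.0, 107.7, 130.2]
eef_rot: [[-0.981, -0.194, -0.0], [-0.194, 0.981, -0.0], [0.0, -0.0, -1.0]]
ft_force: [0.7, -0.6, -0.3]
finger_gap: 14.1
grasp_force: 20.0
```

```bash
python3 - <<'E'
from h import *
lookb('b3',(620.3,228.2));go(620.3,228.2,18.6,191.1)
E
```

```text
[455. 251.]
[595.95239258 223.32421875] 62.24529266357422 45.231937408447266 -78.90486431121826 [611.34059212 221.63898131] 15.480203821452628
t17.95 [628.2 107.2 130.2] phi-168.89 gap14.0 tilt [-0.0001 -0.0003] | az 0.01 shift after turn [-15.6 120.3 111.6] before turn [-15.6 120.3 111.6]
```

View pics/b3.png

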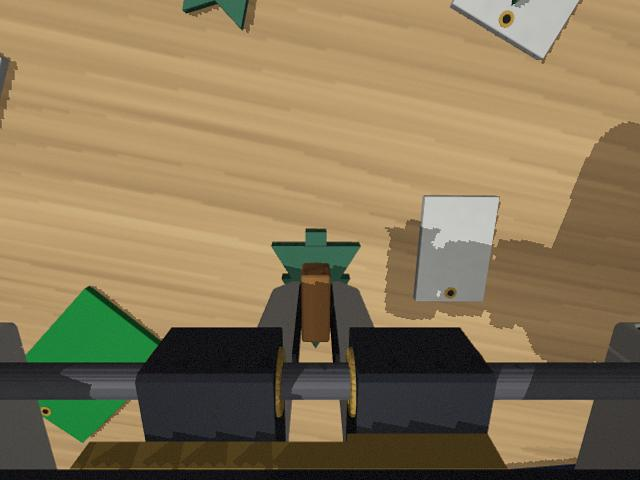

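The mask split the board at the shadow line. The board spans roughly (423,196) to (484,300), so I'll redo it with a lower threshold on the same picture.

```bash
sed -i 's/white=(s<40)&(v>140)/white=(s<40)\&(v>118)/' h.py; python3 - <<'E'
from h import *
lookb('b3',(620.3,228.2),40)
E
```

```text
[455. 251.]
[619.36682129 227.27423096] 95.43463134765625 63.41067886352539 10.815018653869629 [647.66538236 225.41388571] 28.359644621326012
```

Request:
play_rows:
  steps:
    - [-0.005,0.04,0,0,0,0,0.9]
    - [-0.005,0.04,0,0,0,0,0.9]
    - [-0.0048,0.04,0.02,0,0,0,0.9]
    - [0,0,0.05,0,0,0,0.9]
    - [0,0,0.025,0,0,0,0.9]
    - [0,0,0.01,0,0,0,0.9]
    - [0,0,0.0055,0,0,0,0.9]
    - [0,0,0,0,0,0,0.9]
    - [0,0,0,0,0,0,0.9]
    - [0,0,0,0,0,0,0.9]

```text
time: 19.25
position: [619.8, 228.5, 20.4]
eef_rot: [[-0.981, -0.193, 0.001], [-0.193, 0.981, 0.0], [-0.001, 0.0, -1.0]]
ft_force: [0.2, 0.0, -0.7]
finger_gap: 14.0
grasp_force: 20.0
```

```bash
python3 -c "
from h import *;go(619.6,227.8,18.6,191)"
```

```text
t19.25 [619.8 228.5  20.4] phi-168.87 gap14.0 tilt [0.001  0.0003] | az 0.13 shift after turn [ 0.3 -0.7  1.8] before turn [ 0.3 -0.7  1.8]
```

Request:
play_rows:
  steps:
    - [0,-0.0006,0.0008,0,0,0,0.9]
    - [0,0,0,0,0,0,0.9]
    - [0,0,0,0,0,0,0.9]
    - [0,0,0,0,0,0,0.5]
    - [0,0,0,0,0,0,0.5]
    - [0,0,0,0,0,0,0.5]
    - [0,0,-0.03,0,0,0,0.5]
    - [0,0,-0.05,0,0,0,0.5]
    - [0,0,-0.05,0,0,0,0.5]
    - [0,0,0,0,0,0,0.5]
    - [0,0,0,0,0,0,0.5]

```text
time: 20.62
position: [619.3, 227.8, 148.1]
eef_rot: [[-0.981, -0.193, -0.001], [-0.193, 0.981, -0.0], [0.001, -0.0, -1.0]]
ft_force: [-0.4, 0.0, -1.2]
finger_gap: 46.6
grasp_force: 0.0
```

```bash
python3 - <<'E'
from h import *
lookb('b3b',(619.6,227.8),40);look('b3c',(619.6,227.8),60)
E
```

```text
[316. 229.]
[619.62701416 228.73738098] 95.20140838623047 61.62197494506836 -169.16207885742188 [615.83156503 229.90243344] 3.970236938440807
(np.float64(316.28766279974167), np.float64(233.23266770005878)) [619.9 227.2] 35.401329040527344 12.97927188873291 a11.06 ext -34.14384206617189 20.09776062420418 -22.39788380087503 22.419171924770243 outline (array([611.36132812, 230.20271301]), 55.674072265625, 43.44886016845703, 25.15857696533203)
```

View pics/b3b.png

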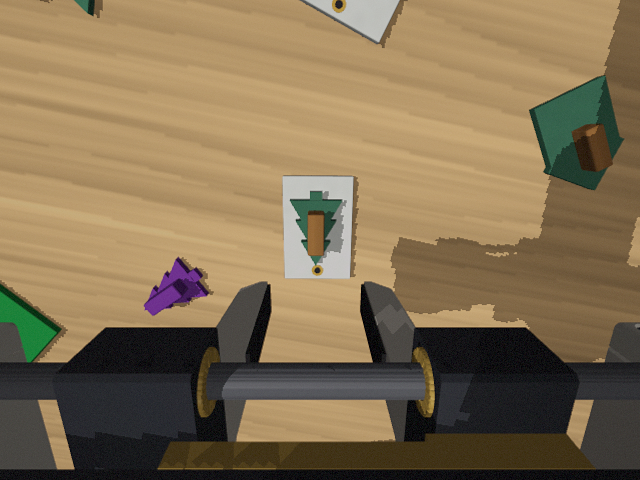

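```bash
python3 -c "
from rig import hand_in;print(hand_in())"
```

```text
the job is handed in; nothing more can be done
None
```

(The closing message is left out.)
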